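# Set the block heater and check its sprung hood

## Task

Get the block heater ready for loading: turn its dial to setting 4 (the mark with four dots) and let go of it, then lift the hood by its front handle past its balance point, which is at 55 degrees open, to about 65 degrees, without letting it swing up to its stop. Then ease it back to about ten degrees short of the balance point, where it would drop shut if let go, and finish there, still holding the hood still at that angle. Leave the beaker, the small white box and the slide pack where they are.

Things in the scene. Friction and masses are not known exactly. Their poses are not given: they have to be found in the camera images.
- block_heater: White bench-top block heater, immovable, housing 200 (its x) x 270 (its y) x 65 mm high. Origin: centre of its underside, on the bench; -x is its front, z up; it stands turned differently each time. The grey hood covers its -y side; on its +y side is a control console, 80 mm wide, 100 mm high, with the dial. Round the dial are printed ticks, each with as many dots as its setting.
- dial_grip (a point): Centre of the dial's grip, 130 mm above the bench, on the dial's upright axis. Grey disc, 44 mm across, top 108 mm above the bench, with a black bar on it to grip: 42 long, 12 wide, from 108 to 143 mm above the bench. The point's +x axis runs along the bar to its pointer end, which has a white line; in the heater's frame it heads -2.09 rad minus the dial's joint value.
- dial (a joint): Dial angle, rad; grows clockwise seen from above. It clicks into settings 0, 1 .. 6 at 0, 0.35 .. 2.10 rad, so setting 4 is 1.40; it starts between settings 0 and 2. A click takes about 0.04 N m. At setting 3 the pointer looks to the heater's front (-x); setting 4 is one click (20 degrees) farther clockwise.
- hood_handle (a point): Middle of the hood's handle: a level round steel bar, 12 mm thick, 124 mm long along the heater's y axis, with an arm to the hood at each end. It stands 38 mm (bar centre to wall) before the hood's front, 106 mm above the bench while shut. It rides with the hood, 219 mm from the hinge axis.
- hood_hinge (a point): Middle of the hood's hinge axis, 72 mm above the bench, fixed to the heater; the axis lies along the heater's y axis. With the hood shut the handle is 216 mm before it (towards the heater's -x) and 34 mm above it.
- hood (a joint): Opening of the hood, rad: 0 shut, grows as the front is raised, stop at 1.45. Grey metal cover, 170 x 170 x 52 mm, 0.95 kg, with a lifting spring in its hinge. Balance point 0.96 rad (55 deg): below it the hood falls shut if let go, above it the spring carries it to the stop. At the handle: 2.5 N of lift at 0 rad, 0.7 N at 0.79, 1 N the other way at 1.2.
- beaker: Bystander: clear plastic beaker, 52 mm across, 70 mm high; origin at the centre of its foot.
- swab_box: Bystander: small white cardboard box, 54 x 67 x 60 mm high; origin at the centre of its underside.
- slide_pack: Bystander: pack of glass slides, a box 28 x 78 x 22 mm; origin at the centre of its underside.

How it is judged:
By the outcome, as a careful person would: the job done as asked, in the order asked, and still so for the second after the job is handed in, while the arm keeps its last pose, push and grip.
It also fails if it takes over 64 s, if anything falls off the work surface, if the arm or the gripper's body presses on something with over 40 N, if the wrist force passes 120 N, or if a joint passes its speed limit or range.

## Robot

A 6-joint arm with a two-finger parallel gripper is mounted at the origin on a cart in front of the work surface, level with it; the furniture and walls round the work are solid. World frame = base frame: x ahead of the robot, y to its left, z up, the work surface at z = 0. Lengths are in m, angles in rad, forces in N, time in s.
With the tool pointing down it reaches from about 0.375 to 0.9 m from the base axis. Payload 3.1 kg.
Tool frame: the origin (TCP) lies at the very end of the fingers, on their centre line; the grasp point (between the pads) lies 19 mm behind it; z points along the fingers, y is the direction in which the jaws open and shut (so a half turn about z gives the same grasp; the last joint's range is limited). The gripper opens to 85 mm and grips with 20 to 120 N. Pads are 22 mm wide; open, the fingers measure 114 mm over their backs; the gripper's body (76 mm by 85 mm) begins 54 mm behind the grasp point. The pads swing forward as they close: fully open they stand 13 mm farther back than shut.
Start: joints at [-1.347, 0.527, 1.433, -0, 1.181, -0.178], TCP at [0.245, -0.575, 0.231] pointing down, gripper open.
Joint ranges: [-3.08, 3.08], [-0.75, 2.2], [0.22, 2.44], [-1.43, 4.57], [0, 2.65], [-2.85, 2.85]. Speed limits (rad/s): [2.79, 2.79, 3.14, 3.14, 3.14, 3.14].

## Interface

Orientations are given as a unit quaternion [x, y, z, w].
In Python, from rig import get_state, eyes, order, finder gives the robot as it stands. The module is installed in compiled form; this text tells all that it offers.
- The arm moves only by the tool drive_tool, never from a script. Its argument "moves" is a list of rows, each an object of numbers: "dx", "dy", "dz": the shift along the world's x, y, z in cm; "turn": the turn about the world's z in degrees; "gripper": the finger opening in cm, from 0 to 8.54. In form: [{"dx": .., "dy": .., "dz": .., "turn": .., "gripper": ..}, ...]. A call has 1 to 8 rows; each row is the pose to reach, as a shift and turn from the pose commanded when the call began; what a row does not reach only later rows make up. A row lasts 1/8 s, in which the tool goes at most 62.5 mm and 10.7 degrees, less where a joint would pass 70% of its speed; a pose out of reach is approached as far as the arm can. A call with a gripper value outside its range is refused whole. The fingers move at their own pace and stop on an object; the grip force is fixed at half the most. Time passes only in rows, so rows that repeat a pose let the fingers close. It gives the time, the measured TCP pose, the force and the opening at its end, in the units of the state.
- get_state(): the state, without advancing time (a new reading comes with each control period).
- eyes.snapshot(name): name is "scene" or "side" or "wrist"; returns the picture (480x640x3 uint8, red, green, blue); there is no depth.
- eyes.camera_info(name): a dict with "fx", "fy", "cx", "cy" (pixels), "pose" (4x4, takes a point from camera to world coordinates). Camera axes: x right, y down, z forward; pixel columns grow to the right and rows downward; lengths in m; the calibration is good to about 2 mm. The wrist camera is an equidistant fisheye: a pixel r from the principal point sees the ray r / f radians off the axis. A picture is of the moment at which its call begins: read the wrist's pose just before it. camera_info takes no time and is no camera call; for the wrist camera it gives the pose at the moment of the call.
- order.finish_job(): hands the job in, once; it reports no verdict.
Trained networks look in the newest picture that a camera, given by its name, has taken for a name from the list of things; names that differ only in an ending like _2 or _b are one class to them, and where a whole thing is asked for, a point or a joint stands for the part that bears it (a point fixed in the world has none). Each returns a list of dicts, best first, with "confidence" (0 to 1); they miss things now and then, are a little off and sometimes report something else, mostly with a low value. They report only what shows in the picture. A call takes as long as a camera call.
- finder.search_frame(camera, target): "position" ([column, row] as shares, 0 to 1, of the picture: columns of its width, rows of its height, amid what is visible of it).
- finder.outline_of(camera, target): "region" (480x640 bool, what is visible of it) and "position" ([column, row] as shares, 0 to 1, of the picture: columns of its width, rows of its height, amid what is visible of it).
- finder.mark_of(camera, target): "position" ([column, row] as shares, 0 to 1, of the picture: columns of its width, rows of its height: a listed point, or the origin of a listed thing).
The state is a dict: "t": time; "qpos": joint angles; "joint_velocities": joint speeds; "joint_efforts": joint torques, N m; "tcp_pos": TCP position; "orientation": TCP orientation; "ft_force": force on the tool from outside, world axes, zero at the start; "wrist_torque": the same for the moment, N m; "width": finger opening in m.
Only numpy, scipy, OpenCV 4.12 (cv2) and the standard library are available. Lean on these libraries where they do the work, as an engineer would, in place of code of your own. Each camera call takes 0.05 s, during which the arm holds its last target.

## Working session

There is one attempt and no reset: what is moved stays moved. The work goes in short steps, Python scripts to look and compute and a tool call to move; the robot and the scene stay as the last step left them, time stands still between calls to the robot, and variables do not carry over. Pictures are saved under pics/ and viewed, and the job is handed in when it is done.

Besides the shell and the picture viewer there is one more tool, called after ">>>" by a JSON object that holds its "method" and its "body", one argument or row to a line. drive_tool: Moves the arm, as the interface text tells. Its arguments: {"type":"object","properties":{"moves":{"type":"array","items":{"type":"object","properties":{"dx":{"type":"number"},"dy":{"type":"number"},"dz":{"type":"number"},"turn":{"type":"number"},"gripper":{"type":"number"}}}}},"required":["moves"]}

```bash
mkdir -p pics
cat > h.py <<'E'
import numpy as np,cv2
from rig import get_state,eyes,order,finder
def snap(n,f):
    im=eyes.snapshot(n); cv2.imwrite('pics/'+f,im[:,:,::-1]); return im
def ray(cam,u,v,info=None):
    i=info or eyes.camera_info(cam); P=np.array(i['pose'])
    x=(u-i['cx'])/i['fx'];y=(v-i['cy'])/i['fy']
    if cam=='wrist':
        r=np.hypot(x,y); d=np.array([np.sin(r)*x/r,np.sin(r)*y/r,np.cos(r)]) if r>1e-9 else np.array([0,0,1.])
    else: d=np.array([x,y,1.])
    d=P[:3,:3]@d; return P[:3,3],d/np.linalg.norm(d)
def atz(cam,u,v,z,info=None):
    o,d=ray(cam,u,v,info); return o+d*(z-o[2])/d[2]
def tri(rs):
    A=np.zeros((3,3));b=np.zeros(3)
    for o,d in rs:
        M=np.eye(3)-np.outer(d,d);A+=M;b+=M@o
    p=np.linalg.solve(A,b); return p,[np.linalg.norm(np.cross(p-o,d)) for o,d in rs]
def proj(cam,p,info=None):
    i=info or eyes.camera_info(cam); P=np.array(i['pose']); c=P[:3,:3].T@(np.array(p)-P[:3,3])
    if cam=='wrist':
        r=np.hypot(c[0],c[1]);t=np.arctan2(r,c[2]); return i['cx']+i['fx']*t*c[0]/r,i['cy']+i['fy']*t*c[1]/r
    return i['cx']+i['fx']*c[0]/c[2],i['cy']+i['fy']*c[1]/c[2]
E
python3 - <<'E'
from h import *
np.set_printoptions(precision=4,suppress=True)
s=get_state(); print(s)
Z={'block_heater':0,'dial_grip':.13,'hood_handle':.106,'hood_hinge':.072,'beaker':0,'swab_box':0,'slide_pack':0}
R={}
for c in ['scene','side','wrist']:
    i=eyes.camera_info(c); snap(c,c+'0.png'); print(c,np.array(i['pose'])[:3,3],i['fx'])
    for t in Z:
        for m in finder.mark_of(c,t)[:1]:
            u,v=m['position'][0]*640,m['position'][1]*480
            R.setdefault(t,[]).append(ray(c,u,v,i))
            print(c,t,round(m['confidence'],2),round(u),round(v),atz(c,u,v,Z[t],i))
for t in R:
    if len(R[t])>1: print(t,tri(R[t]))
print(get_state()['t'])
E
```

```text
{'t': 0.0, 'qpos': array([-1.3465,  0.5285,  1.4339,  0.    ,  1.1814, -0.1785]), 'joint_velocities': array([-0.0001, -0.0019,  0.0007, -0.0006, -0.0016, -0.0011]), 'joint_efforts': array([  0.0005, -44.2341, -17.8025,  -0.0004,   0.0081,  -0.    ]), 'tcp_pos': array([ 0.2449, -0.5742,  0.2303]), 'orientation': array([ 0.9798,  0.2   , -0.    , -0.0011]), 'ft_force': array([-0.339 ,  0.2475, -0.0572]), 'wrist_torque': array([-0.0019, -0.014 ,  0.0016]), 'width': 0.08530931392165791}
scene [-0.4266 -0.8483  0.8742] 552.1380991455819
scene block_heater 0.86 341 277 [ 0.5007 -0.3965  0.    ]
scene dial_grip 0.7 317 215 [ 0.5363 -0.3086  0.13  ]
scene hood_handle 0.93 296 259 [ 0.3922 -0.3354  0.106 ]
scene beaker 0.91 241 227 [ 0.5534 -0.0601  0.    ]
scene swab_box 0.96 426 323 [ 0.4528 -0.6335  0.    ]
side [ 0.0463 -1.1568  0.7477] 607.4255870705862
side block_heater 0.78 343 319 [ 0.4877 -0.4089  0.    ]
side dial_grip 0.7 337 228 [ 0.5324 -0.3046  0.13  ]
side hood_hinge 0.82 385 312 [ 0.5189 -0.4998  0.072 ]
side beaker 0.76 293 223 [ 0.5545 -0.0575  0.    ]
side swab_box 0.89 396 412 [ 0.4512 -0.6412  0.    ]
wrist [ 0.3164 -0.5437  0.3737] 371.64829954431775
wrist swab_box 0.8 452 46 [ 0.455  -0.6315  0.    ]
block_heater (array([ 0.4933, -0.4015, -0.0002]), [np.float64(0.005991737351031566), np.float64(0.005991737351031659)])
dial_grip (array([ 0.5273, -0.3136,  0.1367]), [np.float64(0.00020084243942680537), np.float64(0.00020084243942665995)])
beaker (array([ 0.553 , -0.0604,  0.0013]), [np.float64(0.0007049494816696571), np.float64(0.0007049494816698474)])
swab_box (array([ 0.4578, -0.6333, -0.0078]), [np.float64(0.002465855284330038), np.float64(0.002573604423774113), np.float64(0.00017309907689136647)])
1.2
```

View pics/scene0.png

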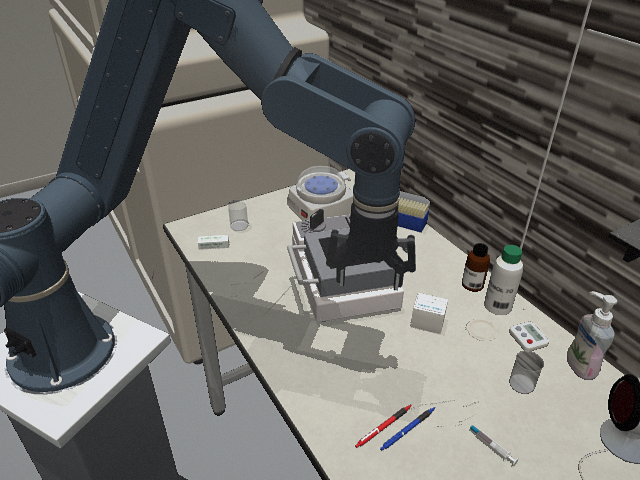

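View pics/side0.png

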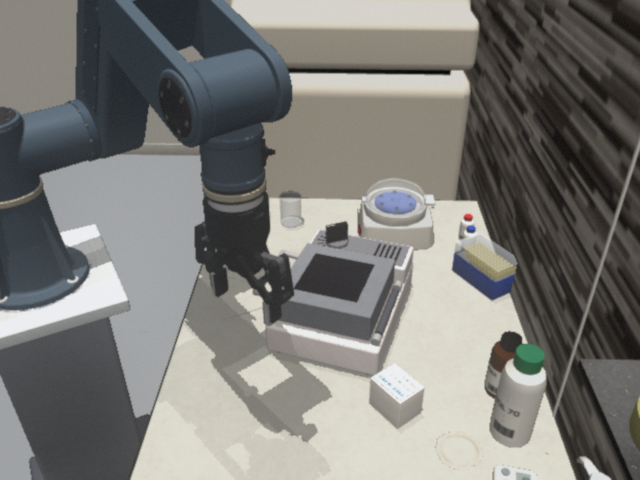

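View pics/wrist0.png

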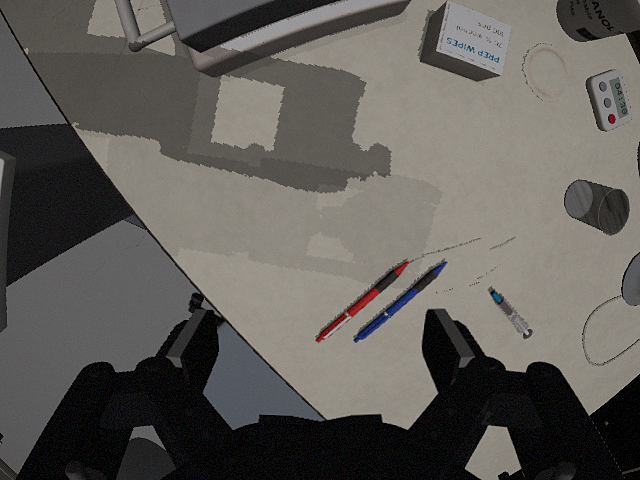

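Slide pack at scene (213,242), beaker (238,215), swab box (429,312). The arm hides the heater, so I'll move up and over it to look down.

>>> {"method": "drive_tool", "body": {
  "moves": [
    {"dz": 5, "gripper": 8.5},
    {"dx": 3, "dy": 3, "dz": 10},
    {"dx": 6, "dy": 6, "dz": 15},
    {"dx": 9, "dy": 9, "dz": 18},
    {"dx": 12, "dy": 11, "dz": 18},
    {"dx": 13, "dy": 12, "dz": 18},
    {"dx": 13, "dy": 12, "dz": 18},
    {"dx": 13, "dy": 12, "dz": 18}
  ]
}}

```text
invalid input
```

Run:
```python
from h import *
np.set_printoptions(precision=4,suppress=True)
s=get_state(); print(s['t'],s['tcp_pos'],s['orientation'])
Z={'block_heater':0,'dial_grip':.13,'hood_handle':.106,'hood_hinge':.072,'slide_pack':0}
R={}
for c in ['wrist','scene','side']:
    i=eyes.camera_info(c); snap(c,c+'1.png')
    for t in Z:
        for m in finder.mark_of(c,t)[:1]:
            u,v=m['position'][0]*640,m['position'][1]*480
            R.setdefault(t,[]).append(ray(c,u,v,i))
            print(c,t,round(m['confidence'],2),round(u),round(v),atz(c,u,v,Z[t],i))
for t in R:
    if len(R[t])>1: print(t,tri(R[t]))
print(get_state()['t'])
```

```text
1.2 [ 0.245  -0.5749  0.2313] [ 0.9798  0.2001  0.     -0.    ]
scene block_heater 0.82 343 279 [ 0.4952 -0.4058  0.    ]
scene dial_grip 0.53 318 218 [ 0.5263 -0.3168  0.13  ]
scene hood_handle 0.97 295 260 [ 0.3888 -0.3346  0.106 ]
scene hood_hinge 0.4 340 278 [ 0.4189 -0.4344  0.072 ]
scene slide_pack 0.69 212 247 [ 0.4409 -0.0472  0.    ]
side block_heater 0.59 348 318 [ 0.4978 -0.4108  0.    ]
side dial_grip 0.62 335 229 [ 0.5267 -0.3068  0.13  ]
side hood_hinge 0.87 384 312 [ 0.5171 -0.4983  0.072 ]
block_heater (array([ 0.5033, -0.402 , -0.0082]), [np.float64(0.00048482318112760586), np.float64(0.0004848231811277047)])
dial_grip (array([ 0.5181, -0.3212,  0.1386]), [np.float64(0.0017804950144029764), np.float64(0.0017804950144030222)])
hood_hinge (array([ 0.6379, -0.3253, -0.1202]), [np.float64(0.012578316079230099), np.float64(0.012578316079230028)])
2.1
```

View pics/wrist1.png

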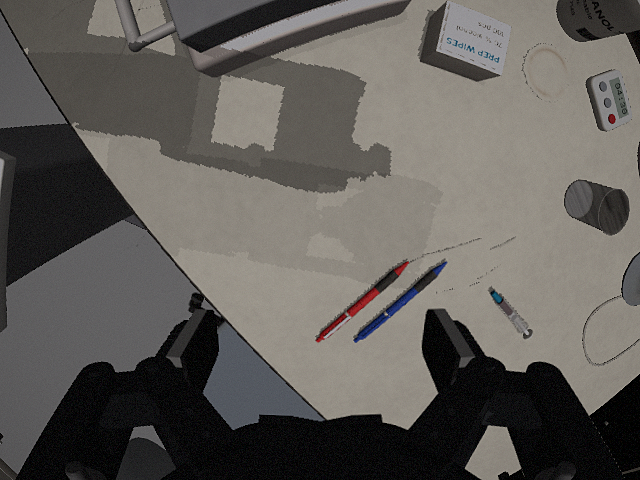

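View pics/scene1.png

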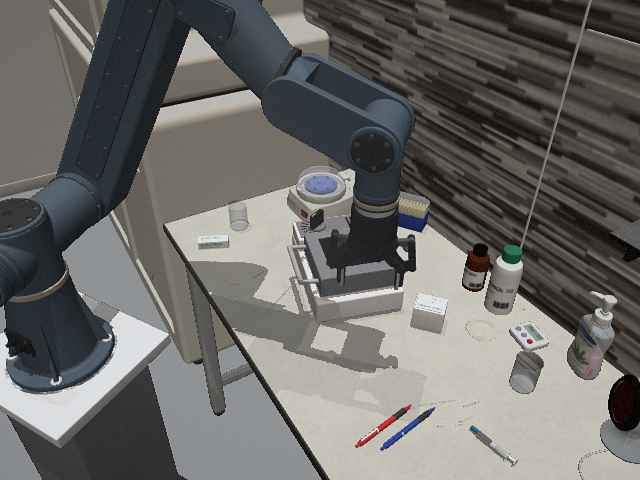

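The move was refused as invalid, probably because each row needs every field. I'll fill them all in.

>>> {"method": "drive_tool", "body": {
  "moves": [
    {"dx": 0, "dy": 0, "dz": 5, "turn": 0, "gripper": 8.5},
    {"dx": 3, "dy": 3, "dz": 10, "turn": 0, "gripper": 8.5},
    {"dx": 6, "dy": 6, "dz": 14, "turn": 0, "gripper": 8.5},
    {"dx": 9, "dy": 9, "dz": 16, "turn": 0, "gripper": 8.5},
    {"dx": 12, "dy": 11, "dz": 16, "turn": 0, "gripper": 8.5},
    {"dx": 13, "dy": 12, "dz": 16, "turn": 0, "gripper": 8.5},
    {"dx": 13, "dy": 12, "dz": 16, "turn": 0, "gripper": 8.5}
  ]
}}

```text
t: 2.98
tcp_pos: [0.3751, -0.4544, 0.3909]
orientation: [0.98, 0.201, -0.0, -0.0]
ft_force: [0.1, -0.3, -0.7]
width: 0.0849
```

Run:
```python
from h import *
np.set_printoptions(precision=4,suppress=True)
s=get_state(); print(s['t'],s['tcp_pos'],s['orientation'])
Z={'block_heater':0,'dial_grip':.13,'hood_handle':.106,'hood_hinge':.072,'slide_pack':0}
R={}
for c in ['wrist','scene','side']:
    i=eyes.camera_info(c); snap(c,c+'2.png')
    if c=='wrist':print(i)
    for t in Z:
        for m in finder.mark_of(c,t)[:1]:
            u,v=m['position'][0]*640,m['position'][1]*480
            R.setdefault(t,[]).append(ray(c,u,v,i))
            print(c,t,round(m['confidence'],2),round(u),round(v),atz(c,u,v,Z[t],i))
for t in R:
    if len(R[t])>1: print(t,tri(R[t]))
print(get_state()['t'])
```

```text
2.975 [ 0.3751 -0.4544  0.3909] [ 0.9796  0.2007 -0.0004 -0.0003]
{'fx': 371.64829954431775, 'fy': 371.64829954431775, 'cx': 319.961128206678, 'cy': 243.91438693261, 'pose': array([[ 0.3923, -0.8758, -0.2813,  0.4465],
       [-0.9198, -0.3743, -0.1175, -0.4231],
       [-0.0024,  0.3048, -0.9524,  0.5332],
       [ 0.    ,  0.    ,  0.    ,  1.    ]])}
wrist block_heater 0.58 324 97 [ 0.4907 -0.4086  0.    ]
wrist dial_grip 0.62 256 23 [ 0.53   -0.3118  0.13  ]
wrist hood_handle 0.77 234 161 [ 0.3745 -0.3436  0.106 ]
wrist hood_hinge 0.6 399 102 [ 0.518  -0.4978  0.072 ]
wrist slide_pack 0.92 100 50 [ 0.4489 -0.0401  0.    ]
scene block_heater 0.62 344 279 [ 0.4974 -0.4057  0.    ]
scene dial_grip 0.87 319 215 [ 0.5394 -0.3128  0.13  ]
scene hood_handle 0.68 293 260 [ 0.3859 -0.3329  0.106 ]
scene slide_pack 0.67 214 248 [ 0.4417 -0.0536  0.    ]
side block_heater 0.92 345 319 [ 0.491  -0.4116  0.    ]
side dial_grip 0.92 337 230 [ 0.5277 -0.3103  0.13  ]
side hood_handle 0.77 269 271 [ 0.3739 -0.3381  0.106 ]
side hood_hinge 0.95 386 312 [ 0.5194 -0.4998  0.072 ]
side slide_pack 0.61 249 233 [ 0.4476 -0.0469  0.    ]
block_heater (array([ 0.4917, -0.4092,  0.0018]), [np.float64(0.0012267532193636185), np.float64(0.0030847048703501563), np.float64(0.0030069316153710298)])
dial_grip (array([ 0.5278, -0.3157,  0.1358]), [np.float64(0.0023050280287664733), np.float64(0.0035090920845541845), np.float64(0.003720514774278604)])
hood_handle (array([ 0.3741, -0.3427,  0.113 ]), [np.float64(0.002574627161504822), np.float64(0.004497227467784913), np.float64(0.00367903164794341)])
hood_hinge (array([ 0.5191, -0.4985,  0.0709]), [np.float64(0.001061925881810939), np.float64(0.0010619258818110086)])
slide_pack (array([ 0.4493, -0.0422, -0.0045]), [np.float64(0.004329283090417771), np.float64(0.00537646691661971), np.float64(0.0011439334072185644)])
3.875
```

View pics/wrist2.png

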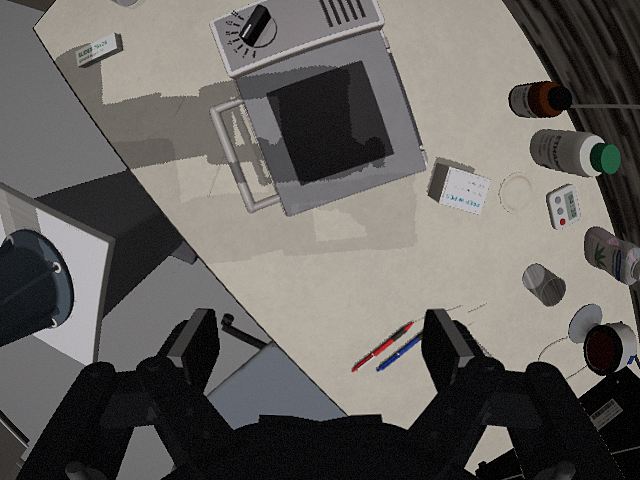

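View pics/side2.png

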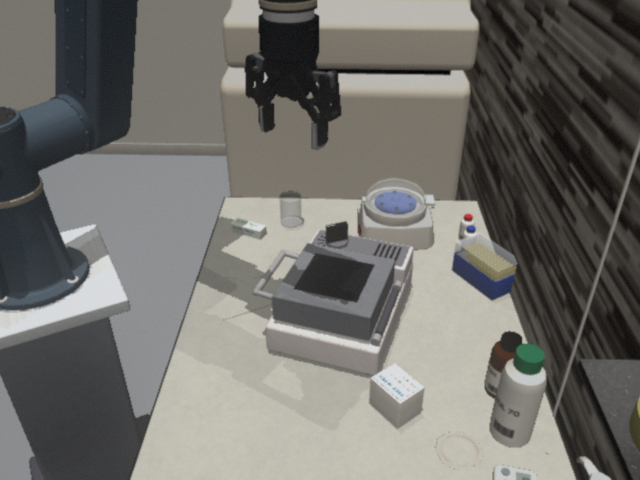

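Heater yaw comes out near −47°. The wrist picture shows the dial at (254,23), pointer end to the lower left at about (243,38), so the dial sits near setting 1–2. The handle is at (234,161). Next I'll hover over the dial, tool lined up with the bar, and look closer.

>>> {"method": "drive_tool", "body": {
  "moves": [
    {"dx": 4, "dy": 4, "dz": 0, "turn": -10, "gripper": 3.5},
    {"dx": 8, "dy": 8, "dz": -4, "turn": -20, "gripper": 3.5},
    {"dx": 12, "dy": 12, "dz": -8, "turn": -30, "gripper": 3.5},
    {"dx": 15.5, "dy": 14.3, "dz": -12, "turn": -38, "gripper": 3.5},
    {"dx": 15.5, "dy": 14.3, "dz": -16, "turn": -38, "gripper": 3.5},
    {"dx": 15.5, "dy": 14.3, "dz": -17, "turn": -38, "gripper": 3.5},
    {"dx": 15.5, "dy": 14.3, "dz": -17, "turn": -38, "gripper": 3.5}
  ]
}}

```text
t: 4.75
tcp_pos: [0.5299, -0.3125, 0.2215]
orientation: [0.992, -0.13, -0.0, 0.0]
ft_force: [0.9, -0.4, 0.1]
width: 0.0352
```

Run:
```python
from h import *
np.set_printoptions(precision=4,suppress=True)
s=get_state(); print(s['t'],s['tcp_pos'],s['orientation'],s['qpos'])
Z={'block_heater':0,'dial_grip':.13,'hood_handle':.106,'hood_hinge':.072}
R={}
for c in ['wrist','scene','side']:
    i=eyes.camera_info(c); snap(c,c+'3.png')
    if c=='wrist':
        I=i; print(i['pose']); np.save('i3.npy',i['pose'])
    for t in Z:
        for m in finder.mark_of(c,t)[:1]:
            u,v=m['position'][0]*640,m['position'][1]*480
            print(c,t,round(m['confidence'],2),round(u),round(v),atz(c,u,v,Z[t],i))
print(get_state()['t'])
```

```text
4.75 [ 0.5299 -0.3125  0.2215] [ 0.9915 -0.13   -0.0002  0.    ] [-0.7142  0.5251  1.4684 -0.0002  1.1483  1.1175]
[[-0.2589 -0.9199 -0.2946  0.6049]
 [-0.9659  0.2464  0.0797 -0.3318]
 [-0.0008  0.3052 -0.9523  0.3638]
 [ 0.      0.      0.      1.    ]]
wrist block_heater 0.92 419 221 [ 0.4903 -0.4071  0.    ]
wrist dial_grip 0.89 320 252 [ 0.5271 -0.3108  0.13  ]
wrist hood_hinge 0.77 528 182 [ 0.5222 -0.4991  0.072 ]
scene block_heater 0.83 340 278 [ 0.4932 -0.3967  0.    ]
scene dial_grip 0.63 319 217 [ 0.5334 -0.3156  0.13  ]
scene hood_handle 0.96 293 260 [ 0.3865 -0.3319  0.106 ]
scene hood_hinge 0.65 317 216 [ 0.611  -0.2668  0.072 ]
side block_heater 0.7 344 320 [ 0.4886 -0.412   0.    ]
side dial_grip 0.94 337 228 [ 0.5336 -0.3034  0.13  ]
side hood_handle 0.71 270 272 [ 0.3736 -0.3433  0.106 ]
side hood_hinge 0.58 387 313 [ 0.5196 -0.5023  0.072 ]
5.5
```

View pics/wrist3.png

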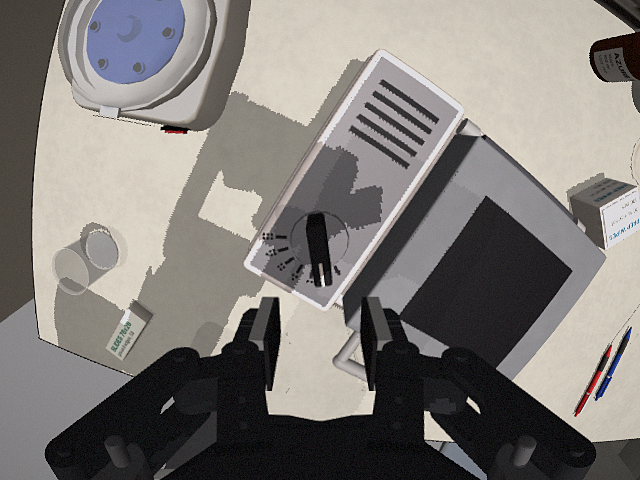

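The dial bar shows from (317,214) to (321,286), with the white line at the near end. The console top corners are near (380,51), (465,106), (248,264) and (329,306). I'll compute headings from these.

Run:
```python
from h import *
np.set_printoptions(precision=4,suppress=True)
i=eyes.camera_info('wrist'); i['pose']=np.load('i3.npy')
im=cv2.imread('pics/wrist3.png'); cv2.imwrite('pics/crop3.png',cv2.resize(im[190:320,230:400],None,fx=4.5,fy=4.5,interpolation=cv2.INTER_CUBIC))
P={k:atz('wrist',*uv,z,i) for k,(uv,z) in dict(a=((380,51),.1),b=((465,106),.1),c=((248,264),.1),d=((329,306),.1),b0=((317,214),.143),b1=((321,286),.143)).items()}
print(P)
h=lambda p,q:np.degrees(np.arctan2(*(P[q]-P[p])[:2][::-1]))
print('x axis',h('c','a'),h('d','b'),'y-ax',h('b','a'),h('d','c'),'bar',h('b0','b1'), (P['b0']+P['b1'])/2)
```

```text
{'a': array([ 0.6492, -0.3869,  0.1   ]), 'b': array([ 0.598 , -0.4394,  0.1   ]), 'c': array([ 0.5219, -0.252 ,  0.1   ]), 'd': array([ 0.4713, -0.3032,  0.1   ]), 'b0': array([ 0.5555, -0.3165,  0.143 ]), 'b1': array([ 0.5086, -0.3065,  0.143 ])}
x axis -46.65822808723106 -47.06375442151629 y-ax 45.69870763807525 45.326710911158735 bar 167.95803274507162 [ 0.5321 -0.3115  0.143 ]
```

View pics/crop3.png

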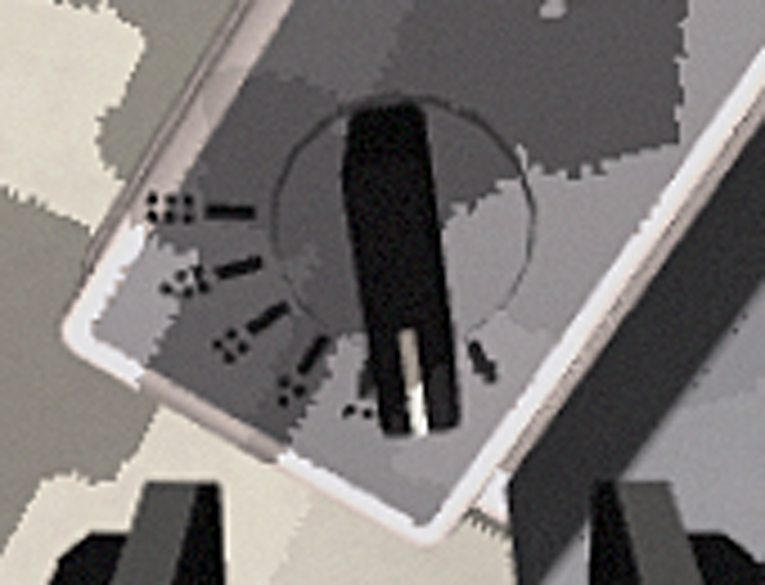

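Run:
```python
from h import *
np.set_printoptions(precision=4,suppress=True)
i=eyes.camera_info('wrist'); i['pose']=np.load('i3.npy')
print(atz('wrist',319.6,239,.108,i))
for p in [(350,125),(420,115),(385,432),(457,425),(405,335),(415,430)]:
    print(p,atz('wrist',230+p[0]/4.5,190+p[1]/4.5,.143,i)[:2])
```

```text
[ 0.5294 -0.3111  0.108 ]
(350, 125) [ 0.5547 -0.3104]
(420, 115) [ 0.5536 -0.32  ]
(385, 432) [ 0.5095 -0.3031]
(457, 425) [ 0.5079 -0.3134]
(405, 335) [ 0.5233 -0.3098]
(415, 430) [ 0.5087 -0.3074]
```

The bar heading is about 171–172°, which is setting 1, and the centre is about (0.529, −0.311). Next I'll line up, descend and grip.

>>> {"method": "drive_tool", "body": {
  "moves": [
    {"dx": 0, "dy": 0.15, "dz": -2, "turn": 7, "gripper": 3.5},
    {"dx": 0, "dy": 0.15, "dz": -5, "turn": 7, "gripper": 3.5},
    {"dx": 0, "dy": 0.15, "dz": -8, "turn": 7, "gripper": 3.5},
    {"dx": 0, "dy": 0.15, "dz": -10.4, "turn": 7, "gripper": 3.5},
    {"dx": 0, "dy": 0.15, "dz": -10.4, "turn": 7, "gripper": 3.5},
    {"dx": 0, "dy": 0.15, "dz": -10.4, "turn": 7, "gripper": 0.8},
    {"dx": 0, "dy": 0.15, "dz": -10.4, "turn": 7, "gripper": 0.8},
    {"dx": 0, "dy": 0.15, "dz": -10.4, "turn": 7, "gripper": 0.8}
  ]
}}

```text
t: 6.5
tcp_pos: [0.5307, -0.3117, 0.1186]
orientation: [0.998, -0.069, 0.001, 0.001]
ft_force: [-0.9, -3.9, 0.9]
width: 0.0106
```

Run:
```python
from h import *
np.set_printoptions(precision=4,suppress=True)
snap('wrist','wrist4.png'); s=get_state(); print(s)
```

```text
{'t': 6.55, 'qpos': array([-0.712 ,  0.6548,  1.5553, -0.0009,  0.9282,  0.9974]), 'joint_velocities': array([ 0.0002, -0.0006, -0.0004,  0.0007,  0.0009, -0.0005]), 'joint_efforts': array([  1.7897, -44.2763, -12.5795,   0.6027,   0.2737,   0.0548]), 'tcp_pos': array([ 0.5307, -0.3116,  0.1186]), 'orientation': array([ 0.9976, -0.069 ,  0.0011,  0.0012]), 'ft_force': array([-0.4818, -2.3397,  3.4487]), 'wrist_torque': array([-0.3117,  0.1364,  0.0342]), 'width': 0.011343825047723197}
```

View pics/wrist4.png

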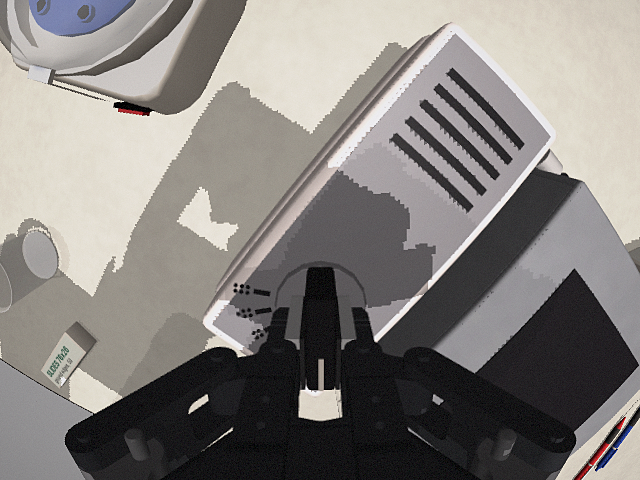

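The bar is held between the pads. Now I'll turn it clockwise by 58.5°, three clicks with tool heading −66.5°.

>>> {"method": "drive_tool", "body": {
  "moves": [
    {"dx": 0, "dy": 0, "dz": 0, "turn": -9, "gripper": 0.8},
    {"dx": 0, "dy": 0, "dz": 0, "turn": -19, "gripper": 0.8},
    {"dx": 0, "dy": 0, "dz": 0, "turn": -29, "gripper": 0.8},
    {"dx": 0, "dy": 0, "dz": 0, "turn": -39, "gripper": 0.8},
    {"dx": 0, "dy": 0, "dz": 0, "turn": -49, "gripper": 0.8},
    {"dx": 0, "dy": 0, "dz": 0, "turn": -58.5, "gripper": 0.8},
    {"dx": 0, "dy": 0, "dz": 0, "turn": -58.5, "gripper": 0.8},
    {"dx": 0, "dy": 0, "dz": 0, "turn": -58.5, "gripper": 0.8}
  ]
}}

```text
t: 7.55
tcp_pos: [0.5296, -0.3132, 0.1186]
orientation: [0.837, -0.548, 0.001, 0.002]
ft_force: [-5.4, -5.8, 1.9]
width: 0.0107
```

Run:
```python
from h import *
np.set_printoptions(precision=4,suppress=True)
snap('wrist','wrist5.png'); s=get_state(); print(s); q=s['orientation'];print(2*np.degrees(np.arctan2(q[1],q[0])))
```

```text
{'t': 7.6, 'qpos': array([-0.7136,  0.6548,  1.5553, -0.0047,  0.9281,  2.0188]), 'joint_velocities': array([ 0.0003, -0.001 , -0.0002, -0.0005,  0.0005,  0.0013]), 'joint_efforts': array([  4.9088, -44.047 , -12.6012,   1.7463,   0.3014,  -0.0453]), 'tcp_pos': array([ 0.5296, -0.3132,  0.1186]), 'orientation': array([ 0.8368, -0.5475,  0.0014,  0.0021]), 'ft_force': array([-5.2789, -6.2645,  2.5885]), 'wrist_torque': array([-1.0718,  0.6261, -0.0701]), 'width': 0.010729787991507487}
-66.39530672334155
```

View pics/wrist5.png

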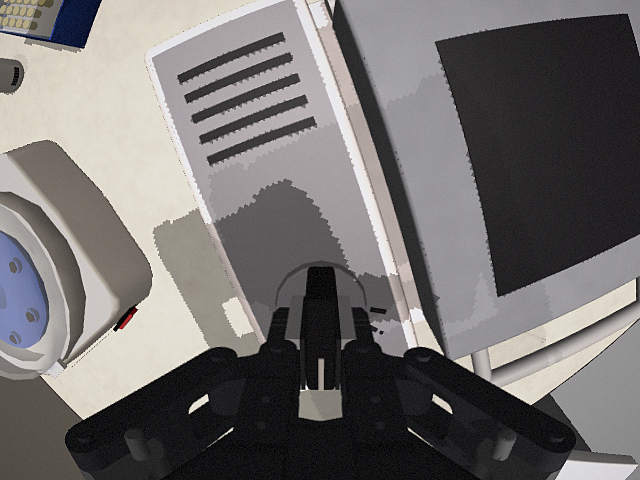

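It turned. Next I'll release, rise and check the pointer.

>>> {"method": "drive_tool", "body": {
  "moves": [
    {"dx": 0, "dy": 0, "dz": 0, "turn": -58.5, "gripper": 3.5},
    {"dx": 0, "dy": 0, "dz": 0, "turn": 0, "gripper": 3.5}
  ]
}}

```text
t: 7.85
tcp_pos: [0.5301, -0.3101, 0.1178]
orientation: [0.837, -0.547, 0.0, -0.0]
ft_force: [0.8, 0.3, -0.0]
width: 0.0351
```

My mistake: turns are relative to each call's start, so that first row commanded extra clockwise turn while the fingers opened. The tool is now back at its previous heading. I'll rise and check whether the dial moved.

>>> {"method": "drive_tool", "body": {
  "moves": [
    {"dx": 0, "dy": 0, "dz": 3, "turn": 0, "gripper": 3.5},
    {"dx": 0, "dy": 0, "dz": 7, "turn": 0, "gripper": 3.5},
    {"dx": 0, "dy": 0, "dz": 11, "turn": 0, "gripper": 3.5},
    {"dx": 0, "dy": 0, "dz": 11, "turn": 0, "gripper": 3.5}
  ]
}}

```text
t: 8.35
tcp_pos: [0.5321, -0.3114, 0.2316]
orientation: [0.837, -0.548, 0.004, 0.0]
ft_force: [0.7, 0.6, -0.5]
width: 0.0348
```

Run:
```python
from h import *
i=eyes.camera_info('wrist'); np.save('i6.npy',i['pose'])
im=snap('wrist','wrist6.png')[:,:,::-1]
u,v=map(int,proj('wrist',(.5293,-.311,.13),i)); print(u,v)
cv2.imwrite('pics/crop6.png',cv2.resize(im[v-65:v+65,u-85:u+85],None,fx=4.5,fy=4.5,interpolation=cv2.INTER_CUBIC))
```

```text
324 245
```

View pics/crop6.png

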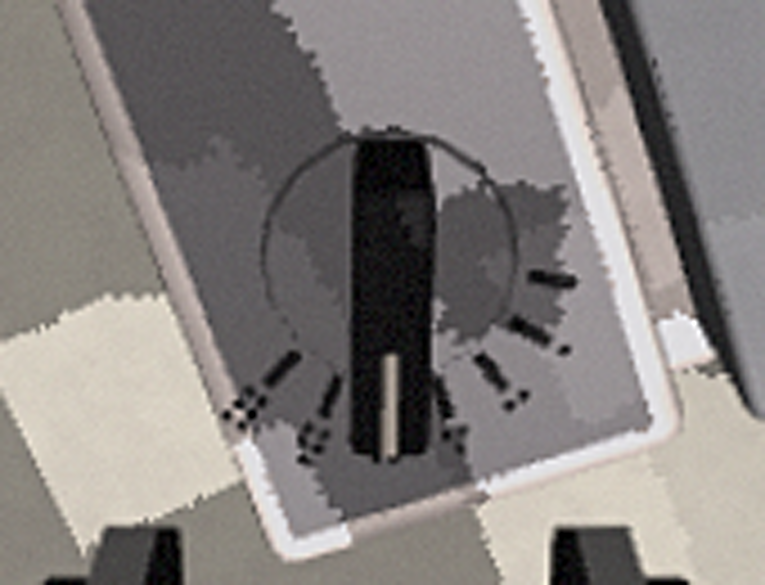

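The pointer sits between the 3-dot mark (crop 452,420) and the 5-dot mark (315,440), so it's at setting 4. Ticks 0, 1 and 2 are on the right. Now to the handle, turning +110°.

>>> {"method": "drive_tool", "body": {
  "moves": [
    {"dx": -2, "dy": 0, "dz": 1, "turn": 10, "gripper": 3},
    {"dx": -5, "dy": -0.5, "dz": 1, "turn": 20, "gripper": 3},
    {"dx": -8, "dy": -1, "dz": 1, "turn": 30, "gripper": 3},
    {"dx": -11, "dy": -2, "dz": 1, "turn": 40, "gripper": 3},
    {"dx": -13, "dy": -2.5, "dz": 1, "turn": 50, "gripper": 3},
    {"dx": -15, "dy": -3, "dz": 1, "turn": 60, "gripper": 3},
    {"dx": -15.7, "dy": -3, "dz": 1, "turn": 70, "gripper": 3},
    {"dx": -15.7, "dy": -3, "dz": 1, "turn": 80, "gripper": 3}
  ]
}}

```text
t: 9.4
tcp_pos: [0.3717, -0.3392, 0.2359]
orientation: [0.993, 0.12, -0.001, -0.002]
ft_force: [0.0, 0.2, 0.4]
width: 0.0303
```

>>> {"method": "drive_tool", "body": {
  "moves": [
    {"dx": 0, "dy": 0, "dz": 0, "turn": 10, "gripper": 3},
    {"dx": 0, "dy": 0, "dz": 0, "turn": 20, "gripper": 3},
    {"dx": 0, "dy": 0, "dz": 0, "turn": 30, "gripper": 3},
    {"dx": 0, "dy": 0, "dz": 0, "turn": 30, "gripper": 3}
  ]
}}

```text
t: 9.9
tcp_pos: [0.3725, -0.3393, 0.2361]
orientation: [0.929, 0.37, -0.0, -0.002]
ft_force: [0.3, -0.0, 0.8]
width: 0.0295
```

Run:
```python
from h import *
np.set_printoptions(precision=4,suppress=True)
s=get_state(); q=s['orientation'];print(s['t'],s['tcp_pos'],2*np.degrees(np.arctan2(q[1],q[0])),s['qpos'])
Z={'block_heater':0,'dial_grip':.13,'hood_handle':.106,'hood_hinge':.072}
for c in ['wrist','side']:
    i=eyes.camera_info(c); snap(c,c+'7.png'); np.save('i7%s.npy'%c,i['pose'])
    for t in Z:
        for m in finder.mark_of(c,t)[:1]:
            u,v=m['position'][0]*640,m['position'][1]*480
            print(c,t,round(m['confidence'],2),round(u),round(v),atz(c,u,v,Z[t],i))
```

```text
9.9 [ 0.3725 -0.3393  0.2361] 43.45626583366174 [-0.9612  0.3602  1.7238  0.0005  1.0609 -0.1491]
wrist block_heater 0.86 444 169 [ 0.4909 -0.4047  0.    ]
wrist dial_grip 0.74 448 57 [ 0.5274 -0.3104  0.13  ]
wrist hood_handle 0.75 326 231 [ 0.3758 -0.3405  0.106 ]
side block_heater 0.73 346 319 [ 0.4933 -0.4117  0.    ]
side dial_grip 0.76 337 229 [ 0.5313 -0.3058  0.13  ]
side hood_handle 0.8 270 273 [ 0.3729 -0.3449  0.106 ]
side hood_hinge 0.95 386 312 [ 0.5191 -0.5011  0.072 ]
```

View pics/wrist7.png

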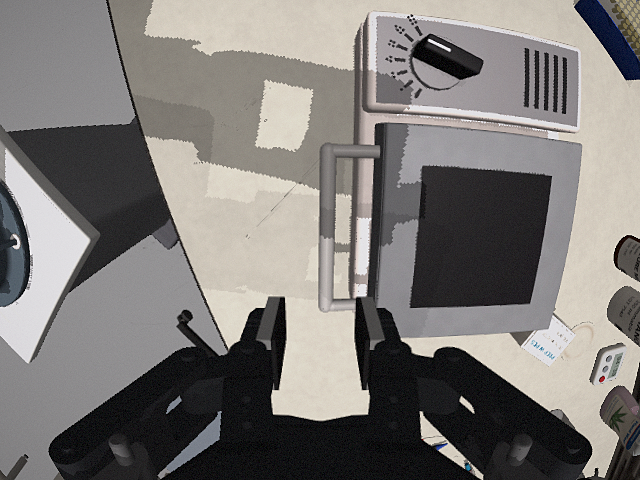

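The bar runs from (326,150) to (326,304), parallel to the pads.

Run:
```python
from h import *
np.set_printoptions(precision=4,suppress=True)
i=eyes.camera_info('wrist'); i['pose']=np.load('i7wrist.npy')
a=atz('wrist',326.5,151,.106,i);b=atz('wrist',326,304,.106,i)
d=a-b; print(a,b,(a+b)/2,np.hypot(*d[:2]),np.degrees(np.arctan2(d[1],d[0])))
```

```text
[ 0.4199 -0.2988  0.106 ] [ 0.3311 -0.3831  0.106 ] [ 0.3755 -0.3409  0.106 ] 0.12244534506027581 43.482654003970964
```

>>> {"method": "drive_tool", "body": {
  "moves": [
    {"dx": 0.3, "dy": -0.2, "dz": -4, "turn": 0, "gripper": 3},
    {"dx": 0.3, "dy": -0.2, "dz": -8, "turn": 0, "gripper": 3},
    {"dx": 0.3, "dy": -0.2, "dz": -12, "turn": 0, "gripper": 3},
    {"dx": 0.3, "dy": -0.2, "dz": -14.7, "turn": 0, "gripper": 3},
    {"dx": 0.3, "dy": -0.2, "dz": -14.7, "turn": 0, "gripper": 3},
    {"dx": 0.3, "dy": -0.2, "dz": -14.7, "turn": 0, "gripper": 0.8},
    {"dx": 0.3, "dy": -0.2, "dz": -14.7, "turn": 0, "gripper": 0.8},
    {"dx": 0.3, "dy": -0.2, "dz": -14.7, "turn": 0, "gripper": 0.8}
  ]
}}

```text
t: 11.4
tcp_pos: [0.3759, -0.3424, 0.0912]
orientation: [0.929, 0.371, 0.0, 0.0]
ft_force: [-1.8, 1.4, 1.2]
width: 0.0097
```

Run:
```python
from h import *
np.set_printoptions(precision=4,suppress=True)
snap('side','side8.png');snap('wrist','wrist8.png'); s=get_state(); print(s)
p=s['tcp_pos']; psi=np.radians(-46.5)
# arc table from grasped pose, shifts in cm
for th in range(0,71,5):
    f=lambda t:(-.2187*np.cos(np.radians(t+8.95)), .2187*np.sin(np.radians(t+8.95)))
    r=f(th)[0]-f(0)[0]; z=f(th)[1]-f(0)[1]
    print(th, np.round([100*r*np.cos(psi),100*r*np.sin(psi),100*z],2))
```

```text
{'t': 11.5, 'qpos': array([-0.9588,  0.5968,  1.8433, -0.0002,  0.7011, -0.1483]), 'joint_velocities': array([ 0.0007,  0.0068, -0.0009,  0.0015,  0.    , -0.0018]), 'joint_efforts': array([  0.6033, -38.1049, -10.4577,   0.1537,  -0.6232,  -0.1398]), 'tcp_pos': array([ 0.3759, -0.3424,  0.091 ]), 'orientation': array([ 0.9286,  0.3711, -0.    ,  0.0002]), 'ft_force': array([-2.605 ,  2.4761,  1.3356]), 'wrist_torque': array([ 0.1542,  0.3736, -0.1694]), 'width': 0.009720720177266596}
0 [ 0. -0.  0.]
5 [ 0.26 -0.27  1.87]
10 [ 0.63 -0.67  3.7 ]
15 [ 1.11 -1.17  5.48]
20 [ 1.7  -1.79  7.18]
25 [ 2.38 -2.51  8.81]
30 [ 3.16 -3.33 10.35]
35 [ 4.03 -4.25 11.78]
40 [ 4.98 -5.25 13.09]
45 [ 6.01 -6.34 14.28]
50 [ 7.11 -7.49 15.33]
55 [ 8.26 -8.7  16.25]
60 [ 9.46 -9.97 17.01]
65 [ 10.71 -11.28  17.62]
70 [ 11.99 -12.63  18.06]
```

View pics/side8.png

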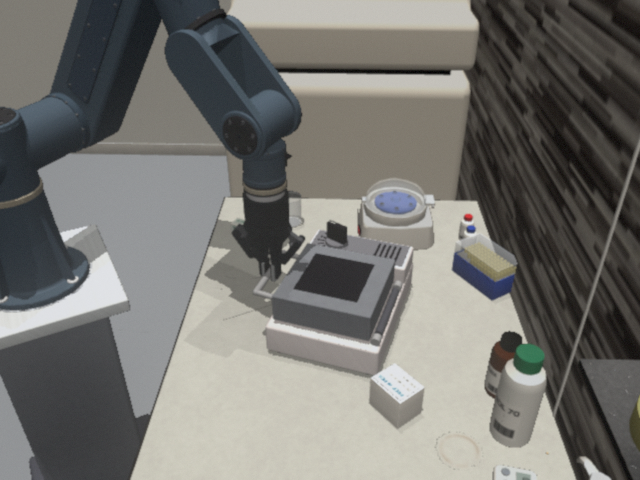

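View pics/wrist8.png

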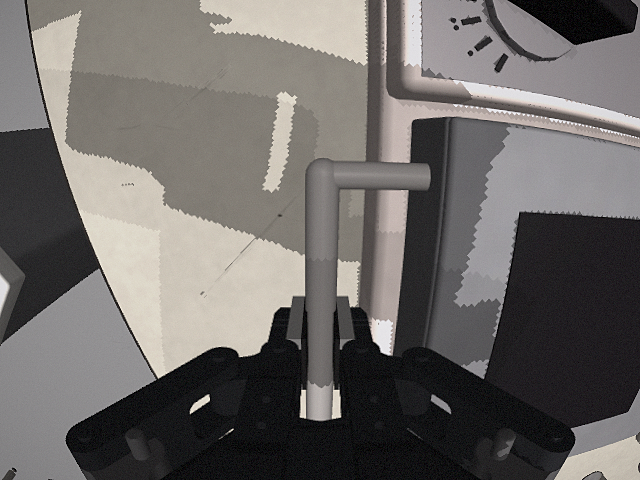

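The bar is well between the pads (image 320, 170–390). Now I'll lift gently along the arc, first to 20°.

>>> {"method": "drive_tool", "body": {
  "moves": [
    {"dx": 0.12, "dy": -0.13, "dz": 0.94, "turn": 0, "gripper": 0.8},
    {"dx": 0.26, "dy": -0.27, "dz": 1.87, "turn": 0, "gripper": 0.8},
    {"dx": 0.43, "dy": -0.46, "dz": 2.8, "turn": 0, "gripper": 0.8},
    {"dx": 0.63, "dy": -0.67, "dz": 3.7, "turn": 0, "gripper": 0.8},
    {"dx": 0.86, "dy": -0.91, "dz": 4.6, "turn": 0, "gripper": 0.8},
    {"dx": 1.11, "dy": -1.17, "dz": 5.48, "turn": 0, "gripper": 0.8},
    {"dx": 1.4, "dy": -1.47, "dz": 6.34, "turn": 0, "gripper": 0.8},
    {"dx": 1.7, "dy": -1.79, "dz": 7.18, "turn": 0, "gripper": 0.8}
  ]
}}

```text
t: 12.5
tcp_pos: [0.3917, -0.3595, 0.1625]
orientation: [0.928, 0.371, -0.001, -0.002]
ft_force: [-6.3, 1.1, 0.5]
width: 0.0097
```

```bash
cat > st.py <<'E'
from h import *
import sys
np.set_printoptions(precision=4,suppress=True)
s=get_state(); p=s['tcp_pos']; n=sys.argv[1]
snap('wrist','wrist%s.png'%n);snap('side','side%s.png'%n)
g=p-np.array([0,0,.015]) ; u=np.array([np.cos(np.radians(-46.5)),np.sin(np.radians(-46.5))])
H=np.array([.5242,-.4977,.072])
r=(H[:2]-p[:2])@u; z=p[2]+.015-H[2]
print(s['t'],p,'F',s['ft_force'],'T',s['wrist_torque'],'w',s['width'],'theta',np.degrees(np.arctan2(z,r))-8.95,'R',np.hypot(r,z))
E
python3 st.py 9
```

```text
12.5 [ 0.3917 -0.3595  0.1625] F [-6.3381  1.0895  0.4764] T [ 0.1765  1.081  -0.1616] w 0.009714227288354051 theta 19.8940674361565 R 0.2185857543822316
```

View pics/wrist9.png

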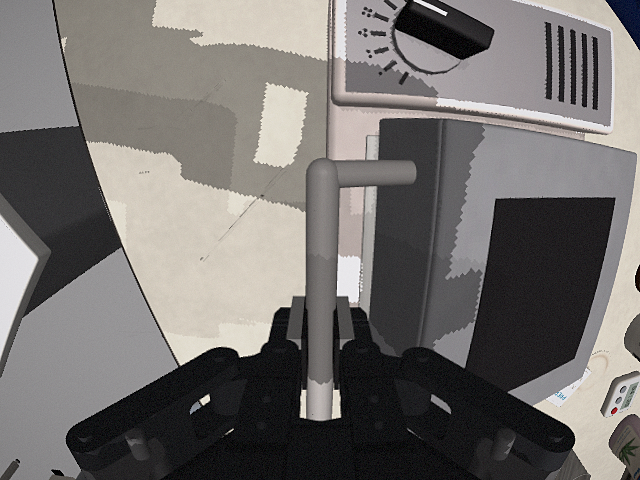

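View pics/side9.png

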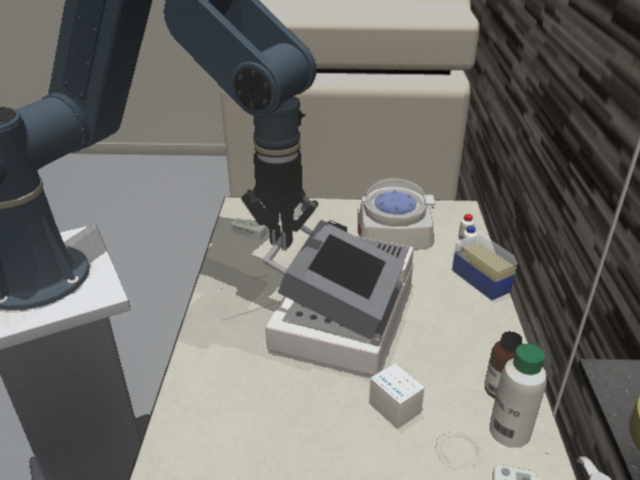

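The hood opens cleanly to about 20° with forces under 7 N. I'll go on to 40°.

>>> {"method": "drive_tool", "body": {
  "moves": [
    {"dx": 0.33, "dy": -0.35, "dz": 0.83, "turn": 0, "gripper": 0.8},
    {"dx": 0.68, "dy": -0.72, "dz": 1.63, "turn": 0, "gripper": 0.8},
    {"dx": 1.06, "dy": -1.12, "dz": 2.42, "turn": 0, "gripper": 0.8},
    {"dx": 1.46, "dy": -1.54, "dz": 3.17, "turn": 0, "gripper": 0.8},
    {"dx": 1.89, "dy": -1.99, "dz": 3.91, "turn": 0, "gripper": 0.8},
    {"dx": 2.33, "dy": -2.46, "dz": 4.6, "turn": 0, "gripper": 0.8},
    {"dx": 2.8, "dy": -2.95, "dz": 5.28, "turn": 0, "gripper": 0.8},
    {"dx": 3.28, "dy": -3.46, "dz": 5.91, "turn": 0, "gripper": 0.8}
  ]
}}

```text
t: 13.6
tcp_pos: [0.4225, -0.3928, 0.2226]
orientation: [0.928, 0.372, -0.003, -0.004]
ft_force: [-11.3, 4.6, 8.7]
width: 0.0098
```

```bash
python3 st.py 10
```

```text
13.6 [ 0.4225 -0.3928  0.2226] F [-11.2606   4.6217   8.6649] T [ 1.0847  2.1741 -0.1035] w 0.00982217233534144 theta 39.63545613188995 R 0.22084598736642488
```

View pics/side10.png

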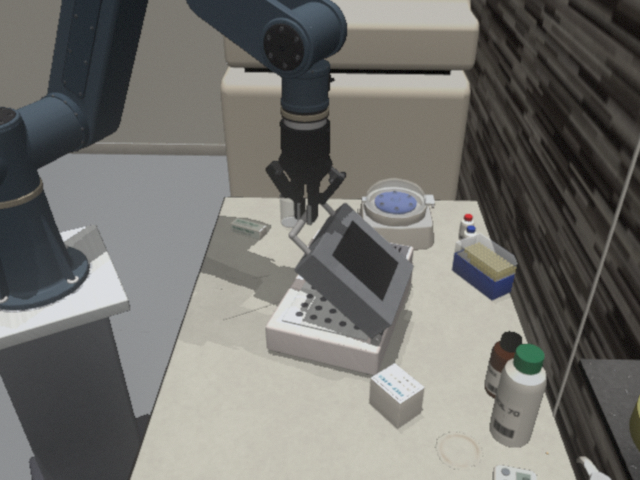

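View pics/wrist10.png

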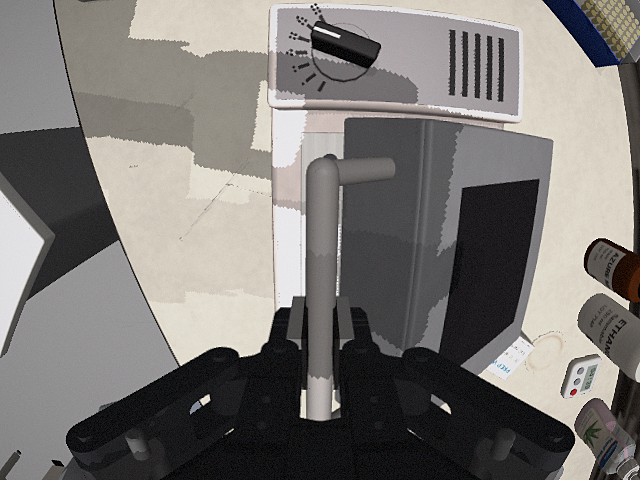

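Opening is about 40° and the dial still reads 4. There's a radial push of about 14 N, meaning my arc is slightly tight, so I'll ease the path outward by about 3 mm for the next stretch.

>>> {"method": "drive_tool", "body": {
  "moves": [
    {"dx": 0.42, "dy": -0.53, "dz": 0.74, "turn": 0, "gripper": 0.8},
    {"dx": 0.84, "dy": -1.06, "dz": 1.44, "turn": 0, "gripper": 0.8},
    {"dx": 1.38, "dy": -1.61, "dz": 1.99, "turn": 0, "gripper": 0.8},
    {"dx": 1.95, "dy": -2.2, "dz": 2.5, "turn": 0, "gripper": 0.8},
    {"dx": 2.53, "dy": -2.81, "dz": 2.99, "turn": 0, "gripper": 0.8},
    {"dx": 2.53, "dy": -2.81, "dz": 2.99, "turn": 0, "gripper": 0.8}
  ]
}}

```text
t: 14.45
tcp_pos: [0.4514, -0.4239, 0.2541]
orientation: [0.928, 0.371, -0.0, 0.001]
ft_force: [-6.9, 3.5, 7.0]
width: 0.0094
```

```bash
python3 st.py 11
```

```text
14.45 [ 0.4514 -0.4239  0.2541] F [-6.9073  3.4746  6.9712] T [ 0.6673  1.2713 -0.0963] w 0.00944267745248135 theta 53.31198480037348 R 0.22274245202003334
```

View pics/side11.png

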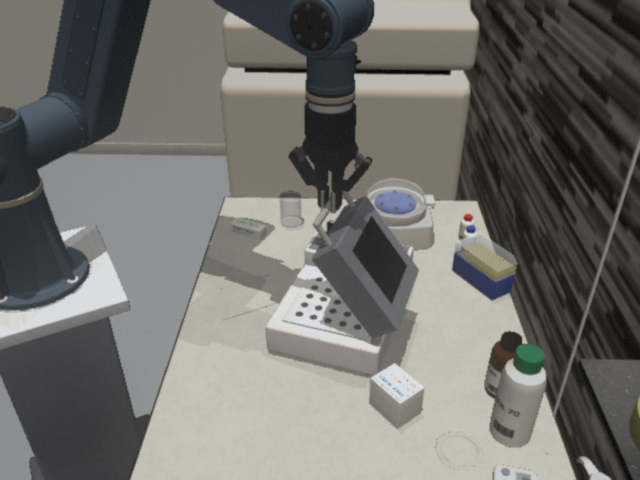

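View pics/wrist11.png

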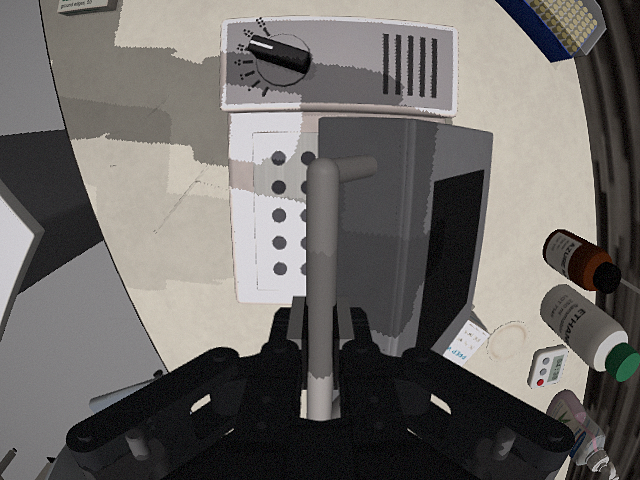

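Forces are lower, about 10 N. To sharpen the angle estimate I'll fit the arc centre from the measured points.

```bash
cat > fit.py <<'E'
import numpy as np,sys
from scipy.optimize import least_squares
from rig import get_state
u=np.array([np.cos(np.radians(-46.5)),np.sin(np.radians(-46.5))])
P=np.array([[.3759,-.3424,.0911],[.3917,-.3595,.1625],[.4225,-.3928,.2226],[.4514,-.4239,.2541]])
now=get_state()['tcp_pos']
if np.abs(P[:,2]-now[2]).min()>.002 or 1: P=np.vstack([P,now])
q=np.c_[P[:,:2]@u,P[:,2]]
def rel(c,x): return np.degrees(np.arctan2(x[1]-c[1],c[0]-x[0]))
for free in (0,1):
    f=lambda p:np.hypot(q[:,0]-p[0],q[:,1]-p[1])-(p[2] if free else .2187)
    s=least_squares(f,[q[0,0]+.216,.057,.2187]);c=s.x
    ang=[rel(c,x)-rel(c,q[0]) for x in q]
    print('R',c[2] if free else .2187,'c-q0',c[:2]-q[0],'res mm',s.fun*1e3,'theta',np.round(ang,1),'phi0',rel(c,q[0]))
E
python3 fit.py
```

```text
R 0.2187 c-q0 [ 0.21729891 -0.02842982] res mm [ 0.45079336 -0.50429366 -0.34673272  0.2199974   0.26791482] theta [ 0.  19.8 39.6 53.5 53.3] phi0 7.4538275729819015
R 0.22692149081018914 c-q0 [ 0.22444108 -0.03353698] res mm [ 0.01137953 -0.03475985  0.04187231 -0.03930077  0.02080877] theta [ 0.  19.1 38.1 51.5 51.3] phi0 8.498510704310316
```

>>> {"method": "drive_tool", "body": {
  "moves": [
    {"dx": 0.58, "dy": -0.61, "dz": 0.48, "turn": 0, "gripper": 0.8},
    {"dx": 1.18, "dy": -1.24, "dz": 0.92, "turn": 0, "gripper": 0.8},
    {"dx": 1.78, "dy": -1.88, "dz": 1.32, "turn": 0, "gripper": 0.8},
    {"dx": 2.4, "dy": -2.53, "dz": 1.68, "turn": 0, "gripper": 0.8},
    {"dx": 3.03, "dy": -3.19, "dz": 2.0, "turn": 0, "gripper": 0.8},
    {"dx": 3.28, "dy": -3.46, "dz": 2.1, "turn": 0, "gripper": 0.8},
    {"dx": 3.28, "dy": -3.46, "dz": 2.1, "turn": 0, "gripper": 0.8}
  ]
}}

```text
t: 15.42
tcp_pos: [0.4845, -0.4597, 0.275]
orientation: [0.929, 0.371, -0.0, 0.003]
ft_force: [-4.9, -1.0, 5.9]
width: 0.0095
```

```bash
python3 st.py 12; python3 fit.py
python3 - <<'E'
from h import *
np.set_printoptions(precision=4,suppress=True)
r=[]
for c in ['wrist','side','scene']:
    i=eyes.camera_info(c); snap(c,c+'12b.png')
    for m in finder.mark_of(c,'hood_handle')[:1]:
        u,v=m['position'][0]*640,m['position'][1]*480
        r.append(ray(c,u,v,i)); print(c,m['confidence'],u,v)
if len(r)>1: print(tri(r))
E
```

```text
15.425 [ 0.4845 -0.4597  0.275 ] F [-4.9229 -1.0155  5.8983] T [ 0.2369  1.043  -0.1618] w 0.009499488096892522 theta 66.91304224445744 R 0.22477867932978662
R 0.2187 c-q0 [ 0.21765283 -0.02778812] res mm [ 0.71953441 -0.48195311 -0.57466262 -0.16853155  0.72033023] theta [ 0.  19.8 39.6 53.5 67.4] phi0 7.2756925144536275
R 0.22654666873257934 c-q0 [ 0.22409806 -0.03334782] res mm [ 0.01903183 -0.05155413  0.0437019   0.00037591 -0.01155551] theta [ 0.  19.1 38.2 51.6 65. ] phi0 8.46401968558685
wrist 0.92 323.712 326.304
side 0.83 358.912 199.92
scene 0.78 369.792 184.896
(array([ 0.4841, -0.4606,  0.2844]), [np.float64(0.0011016759484893445), np.float64(0.00290189837093518), np.float64(0.0029752984981097313)])
```

View pics/side12.png

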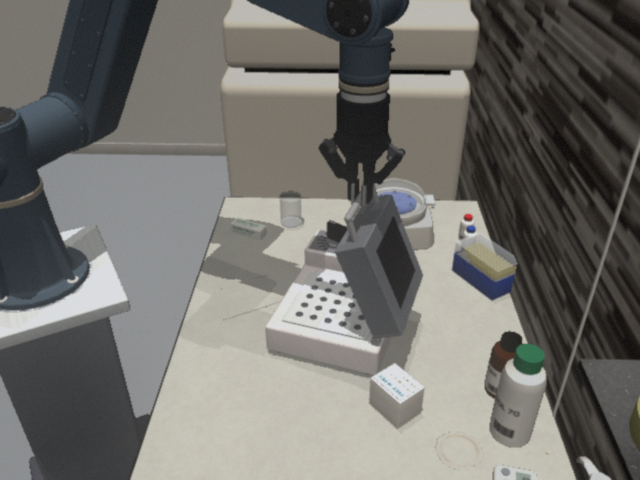

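View pics/wrist12.png

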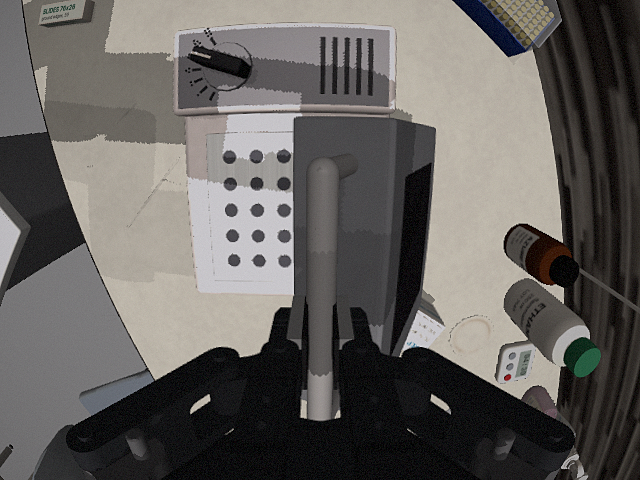

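The hood is past balance. The handle's horizontal travel puts it at φ = 75.2°, about 66° open, and vision agrees (handle z 0.284). The bar has shifted a few mm towards the fingertips, so I'll take the angle from horizontal travel. Now I'll ease it back to 45°.

>>> {"method": "drive_tool", "body": {
  "moves": [
    {"dx": -0.68, "dy": 0.72, "dz": -0.29, "turn": 0, "gripper": 0.8},
    {"dx": -1.34, "dy": 1.41, "dz": -0.61, "turn": 0, "gripper": 0.8},
    {"dx": -1.99, "dy": 2.1, "dz": -0.98, "turn": 0, "gripper": 0.8},
    {"dx": -2.62, "dy": 2.76, "dz": -1.39, "turn": 0, "gripper": 0.8},
    {"dx": -3.24, "dy": 3.42, "dz": -1.85, "turn": 0, "gripper": 0.8},
    {"dx": -3.86, "dy": 4.06, "dz": -2.34, "turn": 0, "gripper": 0.8},
    {"dx": -4.44, "dy": 4.68, "dz": -2.88, "turn": 0, "gripper": 0.8},
    {"dx": -5.02, "dy": 5.29, "dz": -3.46, "turn": 0, "gripper": 0.8}
  ]
}}

```text
t: 16.82
tcp_pos: [0.4343, -0.4056, 0.238]
orientation: [0.929, 0.371, 0.001, 0.002]
ft_force: [-1.9, -1.3, 1.6]
width: 0.0093
```

>>> {"method": "drive_tool", "body": {
  "moves": [
    {"dx": 0, "dy": 0, "dz": 0, "turn": 0, "gripper": 0.8},
    {"dx": 0, "dy": 0, "dz": 0, "turn": 0, "gripper": 0.8}
  ]
}}

```text
t: 17.08
tcp_pos: [0.4336, -0.4048, 0.2371]
orientation: [0.929, 0.371, -0.0, -0.0]
ft_force: [-2.4, -0.5, 0.8]
width: 0.0095
```

```bash
cat > an.py <<'E'
from h import *
import sys
np.set_printoptions(precision=4,suppress=True)
s=get_state();p=s['tcp_pos'];u=np.array([np.cos(np.radians(-46.5)),np.sin(np.radians(-46.5))])
d=(p[:2]-np.array([.3757,-.342]))@u
print('theta horiz',np.degrees(np.arccos((.216-d)/.2187))-8.95, p, s['ft_force'],s['joint_velocities'],s['width'])
r=[]
for c in ['wrist','side','scene']:
    i=eyes.camera_info(c); snap(c,c+sys.argv[1]+'.png')
    for m in finder.mark_of(c,'hood_handle')[:1]:
        a,v=m['position'][0]*640,m['position'][1]*480
        r.append(ray(c,a,v,i)); print(c,m['confidence'],a,v)
if len(r)>1:
    q,e=tri(r);h=(np.array([.5242,-.4977])-q[:2])@u; print(q,e,'theta vis',np.degrees(np.arctan2(q[2]-.072,h))-8.95)
print(get_state()['t'],get_state()['tcp_pos'])
E
python3 an.py 13
```

```text
theta horiz 44.37628681653426 [ 0.4336 -0.4048  0.2371] [-2.3624 -0.5454  0.838 ] [ 0.0003 -0.0007 -0.0068  0.0011  0.0011  0.0006] 0.009462382292006256
wrist 0.86 320.576 330.0
side 0.98 315.904 210.912
scene 0.77 332.99199999999996 201.024
[ 0.4354 -0.4037  0.2518] [np.float64(0.0012366139725890118), np.float64(0.004278043781547415), np.float64(0.00417444348609916)] theta vis 45.3406042230377
17.375 [ 0.4338 -0.405   0.2374]
```

View pics/side13.png

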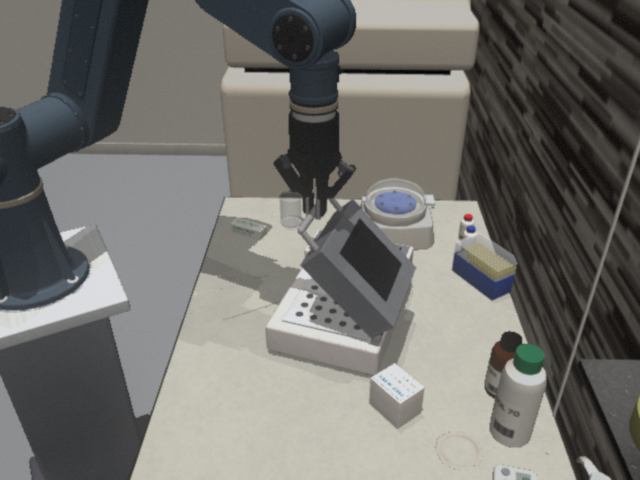

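View pics/wrist13.png

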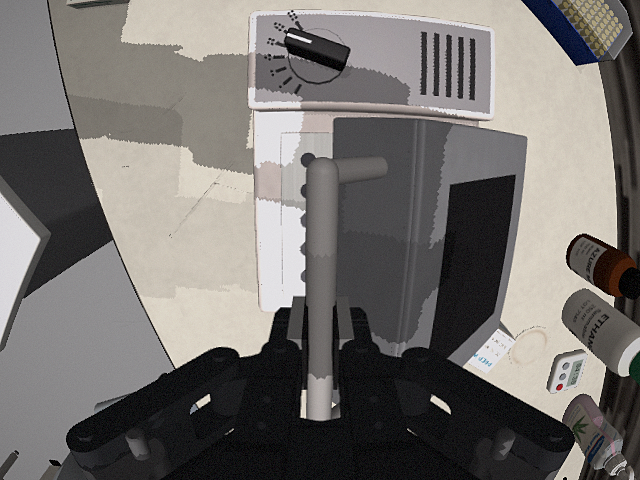

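The hood holds at about 45° (44.4° from travel, 45.3° from vision), with a low force. The dial still reads 4 and the bystanders haven't moved. I'll hold a moment to check for drift, then hand in.

>>> {"method": "drive_tool", "body": {
  "moves": [
    {"dx": 0, "dy": 0, "dz": 0, "turn": 0, "gripper": 0.8},
    {"dx": 0, "dy": 0, "dz": 0, "turn": 0, "gripper": 0.8},
    {"dx": 0, "dy": 0, "dz": 0, "turn": 0, "gripper": 0.8},
    {"dx": 0, "dy": 0, "dz": 0, "turn": 0, "gripper": 0.8}
  ]
}}

```text
t: 17.88
tcp_pos: [0.4338, -0.405, 0.2374]
orientation: [0.929, 0.371, 0.0, 0.0]
ft_force: [-1.3, -2.8, -2.9]
width: 0.0092
```

Run:
```python
from h import *
s=get_state(); print(s['tcp_pos'],s['ft_force'],s['width'])
print(order.finish_job())
```

```text
[ 0.43381907 -0.40498629  0.23739628] [-1.27597095 -2.81300179 -2.9428542 ] 0.009191396859403286
the job is handed in; nothing more can be done
None
```

I turned the dial from setting 1 to setting 4 and let go of it. I then lifted the hood by its handle to about 66° and eased it back to about 45°. I handed the job in at about 17.9 s, with the gripper still holding the hood there.

- **Dial:** After release, the close-up showed the pointer between the 3-dot and 5-dot marks. It still looked to be at 4 in the final picture. While letting go I commanded an extra clockwise turn of about 10° by mistake, but it did not move the dial off 4.
- **Hood angles:** At the top, the handle's travel gave 66–67°, while a circle fit with free radius gave 65°. At the end, travel gave 44.4° and vision 45.3°, and the pose did not drift over the last half second.
- **Grip:** The bar slipped about 5–6 mm towards the fingertips during the lift but stayed between the pads. The highest force I read was about 15 N.
- **Bystanders:** The gripper touched only the dial and the handle. The beaker, small white box and slide pack looked unmoved in the pictures; I did not measure their positions again.

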